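# Lay out the power-supply repair kit in its nests

## Robot

A 7-joint arm with a two-finger parallel gripper is mounted at the origin on a cart in front of the work surface, level with it; the furniture and walls round the work are solid. World frame = base frame: x ahead of the robot, y to its left, z up, the work surface at z = 0. Lengths are in mm, angles in rad, forces in N, time in s.
With the tool pointing down it reaches from about 400 to 850 mm from the base axis. Payload 4.5 kg.
Tool frame: the origin (TCP) lies at the very end of the fingers, on their centre line; the grasp point (between the pads) lies 19 mm behind it; z points along the fingers, y is the line along which they close (so a half turn about z gives the same grasp; the last joint's range is limited). The gripper opens to 85 mm and grips with 20 to 120 N. Pads are 22 mm wide; open, the fingers measure 114 mm over their backs; the gripper's body (76 mm by 85 mm) begins 54 mm behind the grasp point. The pads swing forward as they close: fully open they stand 13 mm farther back than shut.
Start: joints at [-1.094, 0.689, -0.195, 1.565, 0.157, 0.902, -0.215], TCP at [267.779, 564.755, 231.317] pointing down, gripper open.
Joint ranges: [-3.01, 3.01], [-0.46, 2.08], [-1.47, 1.51], [0.13, 2.56], [-1, 4.14], [0.04, 2.09], [-2.66, 2.66]. Speed limits (rad/s): [2.57, 2.57, 3.14, 3.14, 3.14, 3.14, 3.14].

## Interface

Orientations are given as a unit quaternion [w, x, y, z].
In Python, from plant import ctrl gives the robot as it stands. The module is installed in compiled form; this text tells all that it offers.
- The arm moves only by the tool arm_command, never from a script. Its argument "steps" is one flat list of numbers, 5 for each row, row after row: the shift along the world's x, y, z scaled (see below), then the turn about the world's z scaled (see below), then the gripper's target within -1 to 1 (fully open at 1, half-way at 0, shut at -1). In form: [tx, ty, tz, twist, claw, tx, ty, tz, twist, claw, ...]. A call has 1 to 8 rows; each row is the pose to reach, as a shift and turn from the pose commanded when the call began; what a row does not reach only later rows make up. The controller multiplies each number of a shift by 10 cm and each number of a turn by 2 rad. A row lasts 1/12 s, in which the tool goes at most 41.7 mm and 7.16 degrees, less where a joint would pass 70% of its speed; a pose out of reach is approached as far as the arm can. A call with a number of a shift or a turn outside -1 to 1 is refused whole. A call with a gripper value outside its range is refused whole. The fingers move at their own pace and stop on an object; "squeeze" is the grip in N (left out, the last holds). Time passes only in rows, so rows that repeat a pose let the fingers close. It gives the time, the measured TCP pose, the force, the opening and the grip force at its end, in the units of the state.
- ctrl.observe(): the state, without advancing time (a new reading comes with each control period).
- ctrl.get_image(name): name is "scene" or "top" or "wrist"; returns a dict with "img" (480x640x3 uint8, blue, green, red), "fx", "fy", "cx", "cy" (pixels), "k1" (the pictures are not rectified: a ray, as slopes to the right and down, at radius r is drawn at 1 + k1 r^2 times it, then the intrinsics apply), "R" (3x3) and "t" (3): a world point X has camera coordinates R X + t; the wrist camera has in their place "tool_from_camera" (4x4, takes a point from camera to tool coordinates, whose origin is the TCP and whose axes are the flange's). Camera axes: x right, y down, z forward; pixel columns grow to the right and rows downward; lengths in mm; the calibration is good to about 2 mm. A picture is of the moment at which its call begins: read the wrist's pose just before it. There is no depth.
- ctrl.close_job(): hands the job in; it is judged then, once.
Trained networks look in a picture, given as the dict that the camera call returned (one of the last four; its "shot" number tells which), for a name from the list of things; names that differ only in an ending like _2 or _b are one class to them, and where a whole thing is asked for, a point or a joint stands for the part that bears it (a point fixed in the world has none). Each returns a list of dicts, best first, with "p" (0 to 1); they miss things now and then, are a little off and sometimes report something else, mostly with a low value. They report only what shows in the picture. A call takes as long as a camera call. They do not tell look-alikes from the thing itself.
- ctrl.recognise(picture, thing): "extent" ([centre column, centre row, width, height] in pixels, round what is visible of it).
- ctrl.cut_out(picture, thing): "region" (480x640 bool, what is visible of it) and "extent" ([centre column, centre row, width, height] in pixels, round what is visible of it).
- ctrl.place_of(picture, thing): "xy" ([column, row] in pixels: a listed point, or the origin of a listed thing).
The state is a dict: "clock": time; "joints": joint angles; "joint_velocities": joint speeds; "tau": joint torques, N m; "ee_pos": TCP position; "eef_rot": TCP orientation; "contact_force": force on the tool from outside, world axes, zero at the start; "wrist_torque": the same for the moment, N m; "finger_gap": finger opening in mm; "finger_force": force on a finger pad.
Only numpy, scipy, OpenCV 4.12 (cv2) and the standard library are available. Lean on these libraries where they do the work, as an engineer would, in place of code of your own. Each camera call takes 0.05 s, during which the arm holds its last target. There are 200 camera calls.

## Task

Lay out the repair kit: put each of the four parts on the bench into the grey nest that fits it, the ring choke into the widest round nest, the thick capacitor into the middle-sized round nest, the thin capacitor into the smallest round nest and the terminal strip lengthwise into the oblong nest. Every part must end up within its nest's rim, resting flat on the nest's floor with its top still up, and be let go.

Things in the scene. Friction and masses are not known exactly. Their poses are not given: they have to be found in the camera images.
- choke_mid (a point): Loose ring-shaped choke wound in copper-brown, a flat torus 58 mm across and 23 mm high, about 0.19 kg, lying flat on a brown board (top 3.2 mm above the bench top); grasp across its outside, where it is widest at half height. The point is its centre, 11.5 mm above its underside; z is up.
- thick_cap_mid (a point): Loose blue upright cylinder (capacitor), 35 mm in diameter and 46 mm tall, standing on end on a brown board (top 3.2 mm above the bench top). The point is its centre, 23 mm above its underside; z is up.
- thin_cap_mid (a point): Loose black upright cylinder (capacitor), 25 mm in diameter and 35 mm tall, standing on end on a brown board (top 3.2 mm above the bench top). The point is its centre, 17.5 mm above its underside; z is up.
- strip_mid (a point): Loose off-white screw-terminal strip, a bar 18 mm (its x) by 60 mm (its y) by 15 mm high, lying flat on a brown board (top 3.2 mm above the bench top); grasp across the 18 mm. The point is its centre, 7.5 mm above its underside; z is up.
- nest_wide_floor (a point): Round nest for the ring choke: inner diameter 74 mm, outer 86 mm. Fixed on one of the brown boards (top 3.2 mm above the bench top). Grey with a dark floor, outer height 7 mm, floor 2.5 mm above the board, rim wall 6 mm thick. The point is the centre of its inner floor; z is up.
- nest_middle_floor (a point): Round nest for the thick capacitor: inner diameter 51 mm, outer 63 mm. Fixed on one of the brown boards (top 3.2 mm above the bench top). Grey with a dark floor, outer height 7 mm, floor 2.5 mm above the board, rim wall 6 mm thick. The point is the centre of its inner floor; z is up.
- nest_small_floor (a point): Round nest for the thin capacitor: inner diameter 41 mm, outer 53 mm. Fixed on one of the brown boards (top 3.2 mm above the bench top). Grey with a dark floor, outer height 7 mm, floor 2.5 mm above the board, rim wall 6 mm thick. The point is the centre of its inner floor; z is up.
- nest_oblong_floor (a point): Oblong nest for the terminal strip: inside 34 mm (its x) by 76 mm (its y), outside 46 by 88 mm. Fixed on one of the brown boards (top 3.2 mm above the bench top). Grey with a dark floor, outer height 7 mm, floor 2.5 mm above the board, rim wall 6 mm thick. The point is the centre of its inner floor; its y runs along the nest's length, z is up.
Things that resemble listed ones, but are neither listed nor needed, are in the scene too. What is shaped like the part that bears nest_middle_floor but red or white is not meant.

How it is judged (in metres and radians):
At the end, for the whole second after the job is handed in: Each part is within 12 mm (centre to centre, horizontally) of its own nest's centre, resting on the nest floor (height within +2/-3 mm), tilted under 0.06 rad, top up, at rest; the strip's length is within 0.35 rad of its nest's length, either way round (horizontal distance between choke_mid and nest_wide_floor below 0.012 m and z of choke_mid in the frame of nest_wide_floor between 0.0085 and 0.0135 m and angle between each of choke_mid, thick_cap_mid, thin_cap_mid, strip_mid's own z axis and vertical below 0.06 rad and linear speed of each of choke, thick_cap, thin_cap, strip below 0.02 m/s and horizontal distance between thick_cap_mid and nest_middle_floor below 0.012 m and z of thick_cap_mid in the frame of nest_middle_floor between 0.02 and 0.025 m and horizontal distance between thin_cap_mid and nest_small_floor below 0.012 m and z of thin_cap_mid in the frame of nest_small_floor between 0.0145 and 0.0195 m and horizontal distance between strip_mid and nest_oblong_floor below 0.012 m and z of strip_mid in the frame of nest_oblong_floor between 0.0045 and 0.0095 m and angle between the y axis of strip_mid and the y axis of nest_oblong_floor, either way round below 0.35 rad); the robot touches nothing.
It also fails if it takes over 93 s, if anything falls off the work surface, if the arm or the gripper's body presses on something with over 40 N, if the wrist force passes 120 N, or if a joint passes its speed limit or range.

## Working session

There is one attempt and no reset: what is moved stays moved. The work goes in short steps, Python scripts to look and compute and a tool call to move; the robot and the scene stay as the last step left them, time stands still between calls to the robot, and variables do not carry over. Pictures are saved under pics/ and viewed, at most 17 in all, crops included, and the job is handed in when it is done.

Besides the shell and the picture viewer there is one more tool, called after "Call:" in YAML: its name, and indented under it one key for each argument. arm_command: Moves the arm, as the interface text tells. Its arguments: {"type":"object","properties":{"steps":{"type":"array"},"squeeze":{"type":"number"}},"required":["steps"]}

```bash
mkdir -p pics; cat > h.py <<'E'
import numpy as np, cv2
from plant import ctrl
from scipy.spatial.transform import Rotation as Ro
def ray(p,uv):
    K=np.array([[p['fx'],0,p['cx']],[0,p['fy'],p['cy']],[0,0,1]],float)
    q=np.array([(uv[0]-p['cx'])/p['fx'],(uv[1]-p['cy'])/p['fy']]);s=q.copy()
    for _ in range(20): s=q/(1+p['k1']*(s@s))
    d=np.array([*s,1.]); 
    if 'R' in p:
        R=np.array(p['R']);t=np.array(p['t']).ravel(); return -R.T@t,R.T@d
    T=np.array(p['tool_from_camera']);o=p['obs'];W=Ro.from_quat(np.roll(o['eef_rot'],-1)).as_matrix()
    return W@T[:3,3]+np.array(o['ee_pos']),W@T[:3,:3]@d
def at(p,uv,z):
    c,d=ray(p,uv); return c+d*(z-c[2])/d[2]
def shot(n):
    o=ctrl.observe();p=ctrl.get_image(n);p['obs']=o;return p
Z=dict(choke_mid=14.7,thick_cap_mid=26.2,thin_cap_mid=20.7,strip_mid=10.7,nest_wide_floor=5.7,nest_middle_floor=5.7,nest_small_floor=5.7,nest_oblong_floor=5.7)
E
python3 - <<'E'
from h import *
print(ctrl.observe())
for n in ['top','scene','wrist']:
    p=shot(n);cv2.imwrite(f'pics/{n}0.png',p['img'])
    print(n,p['fx'],p['k1'])
    for k,z in Z.items():
        for r in ctrl.place_of(p,k): print(k,round(r['p'],2),np.round(r['xy']),np.round(at(p,r['xy'],z)[:2],1))
E
```

```text
{'clock': 0.0, 'joints': array([-1.09422399,  0.69000552, -0.19455105,  1.56631951,  0.15729415,
        0.90248206, -0.21507838]), 'joint_velocities': array([ 0.00074831, -0.00022021, -0.0013632 , -0.00033046, -0.00044045,
        0.00109826, -0.00039462]), 'tau': array([ 7.34200148e-04, -5.39607060e+01, -1.26603238e+00, -1.58544677e+01,
        9.15533194e-03,  9.38387413e-03,  7.07639600e-06]), 'ee_pos': array([267.53198891, 564.14634189, 230.47807124]), 'eef_rot': array([-1.51499989e-04,  2.19519646e-01,  9.75607655e-01, -8.98003300e-04]), 'contact_force': array([ 1.00034441,  0.5428354 , -0.34870327]), 'wrist_torque': array([ 0.04812091, -0.00123074, -0.03830885]), 'finger_force': 0.0, 'finger_gap': 85.53627931467855}
top 549.0544865528756 -0.06773632149406715
choke_mid 0.68 [151. 217.] [591.4 254.7]
thick_cap_mid 0.66 [196. 214.] [595.5 139.5]
thick_cap_mid 0.65 [394. 225.] [ 561.6 -353.8]
thick_cap_mid 0.42 [206. 273.] [449.  113.9]
thin_cap_mid 0.46 [394. 222.] [ 568.4 -356.3]
strip_mid 0.62 [152. 268.] [464.7 254.3]
nest_wide_floor 0.76 [257. 223.] [574.  -10.2]
nest_middle_
[... 301 characters left out ...]
64. 197.] [585.  253.9]
thick_cap_mid 0.63 [290. 209.] [584.5 118. ]
thin_cap_mid 0.46 [415. 291.] [ 570.4 -362.4]
strip_mid 0.68 [226. 208.] [458.4 253.8]
nest_wide_floor 0.93 [316. 232.] [581.2  -4.5]
nest_middle_floor 0.91 [502. 347.] [ 579.9 -573.5]
nest_middle_floor 0.69 [412. 289.] [ 586.6 -339. ]
nest_middle_floor 0.66 [352. 321.] [ 412.5 -348. ]
nest_middle_floor 0.57 [447. 338.] [ 519.2 -493.4]
nest_small_floor 0.69 [275. 245.] [458.6  -1.1]
nest_oblong_floor 0.75 [354. 318.] [ 422.5 -341.4]
nest_oblong_floor 0.65 [413. 291.] [ 585.3 -343.8]
nest_oblong_floor 0.59 [244. 228.] [442.9 121.7]
wrist 379.38075565795424 -0.06551894618504853
nest_oblong_floor 0.85 [ 72. 472.] [447.3 126.5]
```

```bash
python3 - <<'E'
import cv2
a=cv2.imread('pics/top0.png')[170:320,110:520];cv2.imwrite('pics/topc.png',cv2.resize(a,(800,293),interpolation=2))
a=cv2.imread('pics/scene0.png')[170:390,190:560];cv2.imwrite('pics/scenec.png',cv2.resize(a,(800,476),interpolation=2))
E
```

```text
(no output)
```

View pics/topc.png

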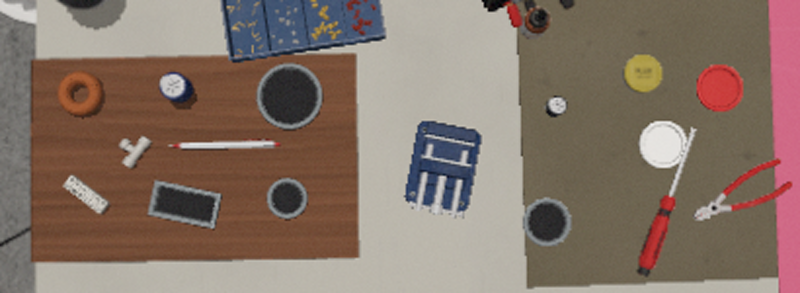

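View pics/scenec.png

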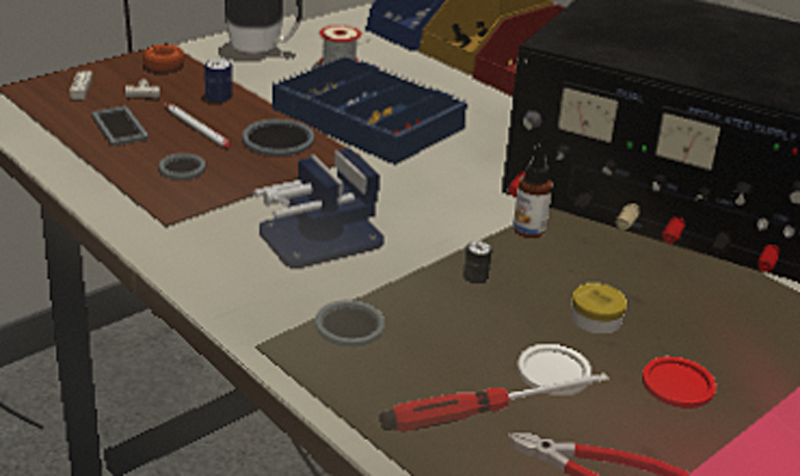

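Top view: left board holds the choke (151,217), blue capacitor (198,214), strip (153,269), wide nest (257,219), oblong nest (205,274) and small nest (257,271). The right board holds the black capacitor (395,223) and the grey middle nest (390,284).

What could be mistaken:
- Strip: the white T-piece (179,247) and the pen (225,244).
- Middle nest: the white dish (449,244) and the red dish (478,215).
- Capacitors: the yellow jar (439,207).

By their descriptions I pick the grey nests, the blue and black cylinders, and the bar at (153,269). I'll check this with the wrist camera.

Call:
arm_command:
  steps: [0.15, -0.28, 0.07, 0, 1, 0.3, -0.56, 0.14, 0, 1, 0.46, -0.84, 0.2, 0, 1]

```text
clock: 1.6
ee_pos: [313.7, 480.1, 251.5]
eef_rot: [-0.0, 0.219, 0.976, 0.0]
contact_force: [0.3, 0.5, 0.8]
finger_gap: 85.4
finger_force: 0.0
```

Call:
arm_command:
  steps: [0.15, -0.28, 0.07, 0, 1, 0.3, -0.56, 0.14, 0, 1, 0.46, -0.84, 0.2, 0, 1]

```text
clock: 1.85
ee_pos: [360.2, 395.5, 271.9]
eef_rot: [0.0, 0.219, 0.976, 0.0]
contact_force: [0.7, 0.2, 0.6]
finger_gap: 85.3
finger_force: 0.0
```

Call:
arm_command:
  steps: [0.15, -0.28, 0.07, 0, 1, 0.3, -0.56, 0.14, 0, 1, 0.46, -0.84, 0.2, 0, 1]

```text
clock: 2.1
ee_pos: [406.3, 311.4, 291.9]
eef_rot: [0.0, 0.219, 0.976, 0.0]
contact_force: [0.3, 0.4, -0.6]
finger_gap: 85.4
finger_force: 0.0
```

Call:
arm_command:
  steps: [0.15, -0.28, 0.07, 0, 1, 0.3, -0.56, 0.14, 0, 1, 0.46, -0.84, 0.2, 0, 1]

```text
clock: 2.35
ee_pos: [452.3, 227.4, 312.0]
eef_rot: [0.0, 0.219, 0.976, 0.0]
contact_force: [0.7, -0.1, 0.4]
finger_gap: 85.6
finger_force: 0.0
```

Call:
arm_command:
  steps: [0.15, -0.28, 0.07, 0, 1, 0.3, -0.56, 0.14, 0, 1, 0.46, -0.84, 0.2, 0, 1, 0.46, -0.84, 0.2, 0, 1, 0.46, -0.84, 0.2, 0, 1]

```text
clock: 2.77
ee_pos: [498.9, 142.7, 331.6]
eef_rot: [0.001, 0.222, 0.975, -0.0]
contact_force: [-1.9, 0.6, 0.4]
finger_gap: 85.5
finger_force: 0.0
```

```bash
cat > look.py <<'E'
import sys
from h import *
name=sys.argv[1];p=shot('wrist');o=p['obs']
cv2.imwrite(f'pics/{name}.png',p['img'])
T=np.array(p['tool_from_camera']);W=Ro.from_quat(np.roll(o['eef_rot'],-1)).as_matrix()
print(o['clock'],np.round(o['ee_pos'],1),'yaw_y',np.round(np.arctan2(W[1,1],W[0,1]),3),'j',np.round(o['joints'],2),'cam',np.round(W@T[:3,3]),np.round(W@T[:3,2],2))
for k in sys.argv[2:] or Z:
    z=Z[k]
    for r in ctrl.place_of(p,k)[:3]: print(k,round(r['p'],2),np.round(r['xy']),np.round(at(p,r['xy'],z)[:2],1))
    if k in('strip_mid','nest_oblong_floor'):
        for r in ctrl.cut_out(p,k)[:2]:
            ys,xs=np.nonzero(r['region']);i=np.arange(0,len(xs),max(1,len(xs)//400))
            P=np.array([at(p,(xs[j],ys[j]),18.2 if k=='strip_mid' else 10.2)[:2] for j in i])
            (c,s,a)=cv2.minAreaRect(P.astype(np.float32));v=np.linalg.eigh(np.cov(P.T))[1][:,1]
            print('  ',k,round(r['p'],2),'rect',np.round(c,1),np.round(s,1),round(a,1),'axis rad',round(np.arctan2(v[1],v[0]),3))
E
python3 look.py w1
```

```text
2.7667 [498.9 142.7 331.6] yaw_y 1.123 j [-0.22  0.43 -0.22  1.74  0.11  0.98  0.64] cam [-60.  29. 143.] [ 0.24 -0.11 -0.97]
choke_mid 0.87 [433. 217.] [590.9 259.3]
thick_cap_mid 0.94 [340. 265.] [594.1 129. ]
strip_mid 0.77 [387. 122.] [460.5 252.2]
   strip_mid 0.86 rect [461.4 249.8] [60.3 17.6] 52.2 axis rad 0.913
   strip_mid 0.44 rect [600.2 129.4] [35.9 48.7] 64.8 axis rad 2.845
nest_wide_floor 0.59 [239. 298.] [584.  -14.9]
nest_small_floor 0.6 [192. 209.] [451.3 -10. ]
nest_oblong_floor 0.74 [284. 158.] [446.6 123.6]
   nest_oblong_floor 0.89 rect [447.  124.2] [87.4 48.3] 76.6 axis rad 1.353
```

View pics/w1.png

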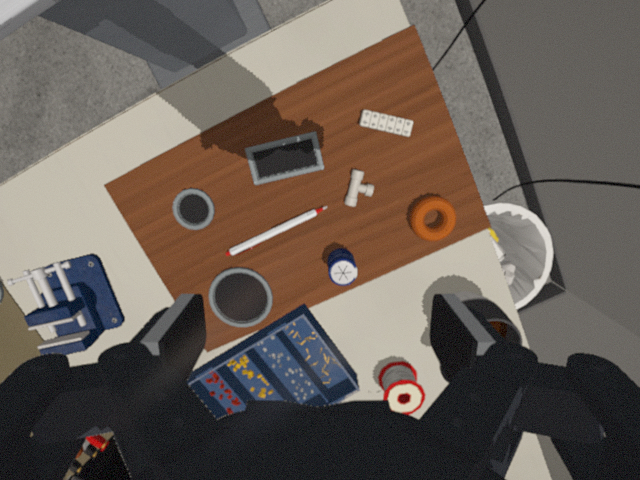

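The wrist view matches the choice: strip (387,122), T-piece decoy (358,190), choke (433,217), blue cap (341,265), oblong nest (284,158), wide nest (240,298), small nest (192,209). I'll do the strip first, moving to a hover and looking closer.

Call:
arm_command:
  steps: [-0.19, 0.54, -0.9, 0.34, 1, -0.19, 0.54, -0.9, 0.34, 1, -0.19, 0.54, -0.9, 0.34, 1, -0.19, 0.54, -0.9, 0.34, 1, -0.19, 0.54, -0.9, 0.34, 1, -0.19, 0.54, -0.9, 0.34, 1]

```text
clock: 3.82
ee_pos: [478.4, 199.1, 240.7]
eef_rot: [-0.001, -0.122, 0.993, 0.0]
contact_force: [0.4, 0.2, 0.6]
finger_gap: 85.5
finger_force: 0.0
```

Call:
arm_command:
  steps: [-0.19, 0.54, -0.9, 0.34, 1, -0.19, 0.54, -0.9, 0.34, 1, -0.19, 0.54, -0.9, 0.34, 1, -0.19, 0.54, -0.9, 0.34, 1, -0.19, 0.54, -0.9, 0.34, 1, -0.19, 0.54, -0.9, 0.34, 1, -0.19, 0.54, -0.9, 0.34, 1]

```text
clock: 4.4
ee_pos: [459.8, 252.9, 151.0]
eef_rot: [-0.0, -0.443, 0.896, 0.0]
contact_force: [0.6, 0.1, 0.6]
finger_gap: 85.3
finger_force: 0.0
```

```bash
python3 look.py w2 strip_mid nest_oblong_floor choke_mid thick_cap_mid
```

```text
4.4 [459.8 252.9 151. ] yaw_y 2.489 j [-0.29  0.72 -0.5   1.93  0.57  0.63  1.34] cam [-40. -52. 143.] [ 0.16  0.21 -0.97]
strip_mid 0.91 [312. 224.] [463.4 251.2]
   strip_mid 0.7 rect [460.9 249.8] [59.7 17.7] 52.6 axis rad 0.89
   strip_mid 0.6 rect [580.2 257.5] [56.8 40.8] 86.0 axis rad 1.306
nest_oblong_floor 0.95 [223.  72.] [446.2 125.3]
   nest_oblong_floor 0.82 rect [446.2 124.1] [87.9 46.5] 76.9 axis rad 1.368
choke_mid 0.58 [190. 322.] [592.1 254.9]
thick_cap_mid 0.69 [ 68. 209.] [597.3 129.5]
```

View pics/w2.png

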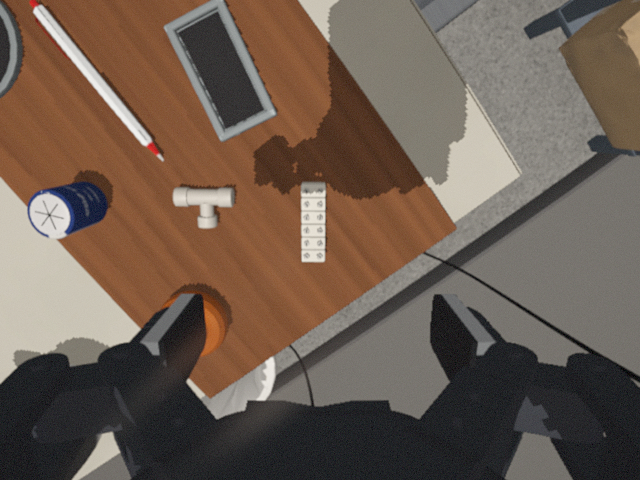

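The strip (313,223) sits under the gripper, square to the closing line. The T-piece (205,205) is close to the left finger, so I'll half-close before descending.

Call:
arm_command:
  squeeze: 40
  steps: [0.01, -0.02, -0.4, 0, 0, 0.01, -0.02, -0.8, 0, 0, 0.01, -0.02, -0.9, 0, 0, 0.01, -0.02, -0.9, 0, 0, 0.01, -0.02, -0.9, 0, 0]

```text
clock: 5.17
ee_pos: [460.8, 251.2, 61.8]
eef_rot: [-0.0, -0.443, 0.897, -0.0]
contact_force: [0.3, 0.8, 1.6]
finger_gap: 43.0
finger_force: 0.0
```

Call:
arm_command:
  steps: [0, 0, -0.25, 0, 0, 0, 0, -0.45, 0, 0, 0, 0, -0.51, 0, 0, 0, 0, -0.51, 0, -1, 0, 0, -0.51, 0, -1, 0, 0, -0.51, 0, -1, 0, 0, -0.51, 0, -1, 0, 0, -0.51, 0, -1]

```text
clock: 5.83
ee_pos: [461.7, 251.5, 12.0]
eef_rot: [0.001, -0.443, 0.897, 0.0]
contact_force: [0.1, -0.4, 7.2]
finger_gap: 16.4
finger_force: 40.2
```

Call:
arm_command:
  steps: [0, 0, 0, 0, -1, 0, 0, 0, 0, -1, 0, 0, 0.2, 0, -1, 0, 0, 0.4, 0, -1, 0, 0, 0.5, 0, -1]

```text
clock: 6.25
ee_pos: [461.6, 251.3, 62.7]
eef_rot: [0.001, -0.443, 0.897, 0.0]
contact_force: [-0.5, -0.2, -0.4]
finger_gap: 16.5
finger_force: 39.3
```

Call:
arm_command:
  steps: [-0.02, -0.21, 0, 0.06, -1, -0.05, -0.42, 0, 0.11, -1, -0.08, -0.63, 0, 0.11, -1, -0.08, -0.63, 0, 0.11, -1]

```text
clock: 6.58
ee_pos: [451.9, 181.3, 60.4]
eef_rot: [-0.003, -0.536, 0.844, -0.002]
contact_force: [0.5, -0.8, -0.7]
finger_gap: 16.3
finger_force: 39.4
```

Call:
arm_command:
  steps: [-0.02, -0.21, 0, 0.06, -1, -0.05, -0.42, 0, 0.11, -1, -0.07, -0.63, 0, 0.11, -1, -0.07, -0.63, 0, 0.11, -1, -0.07, -0.63, 0, 0.11, -1, -0.07, -0.63, 0, 0.11, -1]

```text
clock: 7.08
ee_pos: [446.4, 126.1, 60.6]
eef_rot: [0.001, -0.628, 0.778, 0.0]
contact_force: [0.6, 0.1, 1.0]
finger_gap: 16.2
finger_force: 39.3
```

```bash
python3 look.py w3 strip_mid nest_oblong_floor
```

```text
7.0833 [446.4 126.1  60.6] yaw_y 2.928 j [-0.15  0.83 -0.37  2.17  0.99  0.32  1.56] cam [-14. -64. 143.] [ 0.06  0.26 -0.96]
strip_mid 0.82 [318. 296.] [450.6 146.4]
   strip_mid 0.73 rect [450.3 145.2] [83.9 23.6] 78.3 axis rad 1.35
   nest_oblong_floor 0.93 rect [443.9 111.4] [63.3 46. ] 77.6 axis rad 0.999
```

View pics/w3.png

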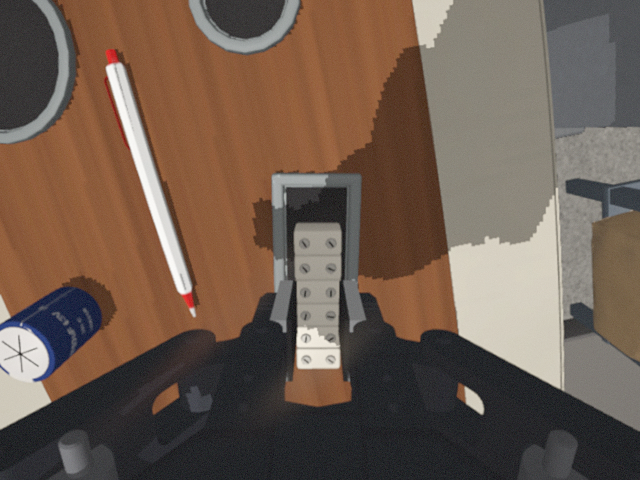

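The strip is held square over the oblong nest. Its centre works out to (445.9,125.1) against the nest's (446.3,124.5), so I'm lowering it.

Call:
arm_command:
  steps: [0, -0.01, -0.25, 0, -1, 0, -0.01, -0.4, 0, -1, 0, -0.01, -0.455, 0, -1, 0, -0.01, -0.455, 0, -1, 0, -0.01, -0.455, 0, -1, 0, -0.01, -0.455, 0, -0.2, 0, -0.01, -0.455, 0, -0.1, 0, -0.01, -0.455, 0, -0.1]

```text
clock: 8.0
ee_pos: [446.0, 124.0, 15.0]
eef_rot: [0.0, -0.628, 0.778, 0.0]
contact_force: [-0.7, 0.1, 0.9]
finger_gap: 38.2
finger_force: 0.0
```

Call:
arm_command:
  steps: [0, 0, 0, 0, -0.1, 0, 0, 0.25, 0, 0, 0, 0, 0.6, 0, 0, 0, 0, 0.9, 0, 0, 0, 0, 0.9, 0, 0]

```text
clock: 8.42
ee_pos: [447.8, 124.7, 109.1]
eef_rot: [0.004, -0.627, 0.779, -0.0]
contact_force: [-0.9, 0.5, -0.2]
finger_gap: 42.7
finger_force: 0.0
```

```bash
python3 look.py w4 strip_mid nest_oblong_floor choke_mid thick_cap_mid nest_wide_floor nest_small_floor
```

```text
8.4167 [447.8 124.7 109.1] yaw_y 2.927 j [-0.04  0.75 -0.53  2.14  0.87  0.47  1.67] cam [-15. -64. 143.] [ 0.06  0.26 -0.96]
strip_mid 0.64 [321. 234.] [445.3 123.7]
   strip_mid 0.83 rect [445.2 122.6] [62.1 17.8] 78.4 axis rad 1.365
   strip_mid 0.34 rect [453.1   0.5] [38. 50.] 76.9 axis rad 2.875
nest_oblong_floor 0.66 [318. 235.] [447.6 125.1]
   nest_oblong_floor 0.8 rect [446.5 123.4] [87.4 45.8] 77.6 axis rad 1.344
choke_mid 0.67 [173. 432.] [592.5 255.2]
thick_cap_mid 0.95 [101. 297.] [596.6 130.9]
nest_wide_floor 0.64 [60. 75.] [584.7 -11.4]
nest_small_floor 0.87 [263.  28.] [452.7  -7. ]
```

The strip is seated in its nest: offset about 1 mm, angle matched. Next is the choke, with the closing line turned along y to keep clear of the tray.

Call:
arm_command:
  steps: [0.24, 0.22, 0.1, -0.06, 1, 0.48, 0.44, 0.2, -0.12, 1, 0.72, 0.66, 0.21, -0.18, 1, 0.72, 0.66, 0.21, -0.24, 1, 0.72, 0.66, 0.21, -0.3, 1, 0.72, 0.66, 0.21, -0.34, 1]

```text
clock: 9.37
ee_pos: [517.7, 190.3, 125.2]
eef_rot: [-0.0, -0.33, 0.944, -0.0]
contact_force: [-0.3, 0.1, -0.4]
finger_gap: 85.3
finger_force: 0.0
```

Call:
arm_command:
  steps: [0.24, 0.22, 0.1, -0.06, 1, 0.48, 0.44, 0.2, -0.12, 1, 0.72, 0.66, 0.2, -0.18, 1, 0.72, 0.66, 0.2, -0.24, 1, 0.72, 0.66, 0.2, -0.3, 1, 0.72, 0.66, 0.2, -0.34, 1, 0.72, 0.66, 0.2, -0.34, 1, 0.72, 0.66, 0.2, -0.34, 1]

```text
clock: 10.03
ee_pos: [589.3, 255.8, 145.2]
eef_rot: [-0.0, -0.0, 1.0, -0.0]
contact_force: [0.1, 0.2, -0.1]
finger_gap: 85.3
finger_force: 0.0
```

```bash
python3 look.py w5 choke_mid thick_cap_mid nest_wide_floor
```

```text
10.0333 [589.3 255.8 145.2] yaw_y 1.571 j [-0.32  0.82 -0.29  1.58  0.31  0.78  0.82] cam [-66.   1. 143.] [ 0.26 -0.   -0.97]
choke_mid 0.73 [319. 230.] [591.4 257.5]
thick_cap_mid 0.65 [143. 242.] [597.2 129.4]
```

View pics/w5.png

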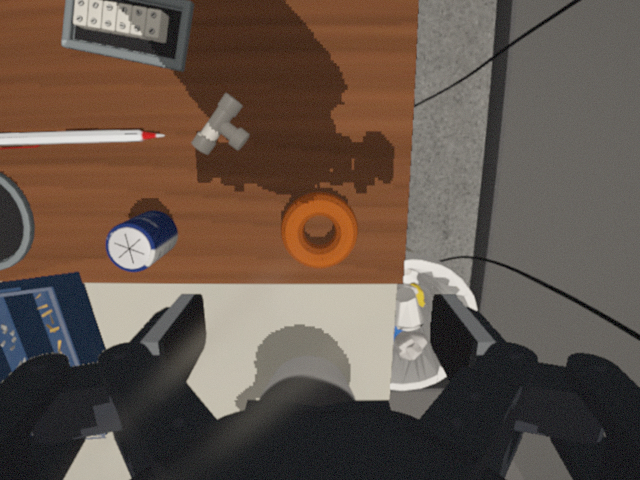

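The choke (319,230) is centred under the gripper. A pot stands behind at (303,370) and the T-piece at (222,125); both are clear. Descending.

Call:
arm_command:
  steps: [0.02, 0.015, -0.4, 0, 1, 0.02, 0.015, -0.8, 0, 1, 0.02, 0.015, -0.9, 0, 1, 0.02, 0.015, -0.9, 0, 1]

```text
clock: 10.57
ee_pos: [589.1, 255.7, 52.6]
eef_rot: [-0.003, 0.001, 1.0, -0.002]
contact_force: [0.6, -0.6, 0.4]
finger_gap: 85.8
finger_force: 0.0
```

Call:
arm_command:
  steps: [0, 0, -0.3, 0, 1, 0, 0, -0.5, 0, 1, 0, 0, -0.51, 0, 1, 0, 0, -0.51, 0, -1, 0, 0, -0.51, 0, -1, 0, 0, -0.51, 0, -1, 0, 0, -0.51, 0, -1, 0, 0, -0.51, 0, -1]

```text
clock: 11.23
ee_pos: [593.4, 257.8, 7.9]
eef_rot: [0.002, 0.002, 1.0, 0.001]
contact_force: [-1.8, -1.1, 7.2]
finger_gap: 52.1
finger_force: 40.8
```

Call:
arm_command:
  steps: [0, 0, 0, 0, -1, 0, 0, 0.2, 0, -1, 0, 0, 0.5, 0, -1, 0, 0, 0.6, 0, -1, 0, 0, 0.6, 0, -1, 0, 0, 0.6, 0, -1]

```text
clock: 11.73
ee_pos: [592.3, 257.3, 65.6]
eef_rot: [0.001, 0.001, 1.0, 0.0]
contact_force: [-0.1, 0.1, -3.2]
finger_gap: 52.0
finger_force: 43.2
```

```bash
python3 look.py w6 choke_mid nest_wide_floor
```

```text
11.7333 [592.3 257.3  65.6] yaw_y 1.568 j [-0.35  0.94 -0.26  1.61  0.35  0.64  0.79] cam [-66.   0. 143.] [ 0.26  0.   -0.97]
```

View pics/w6.png

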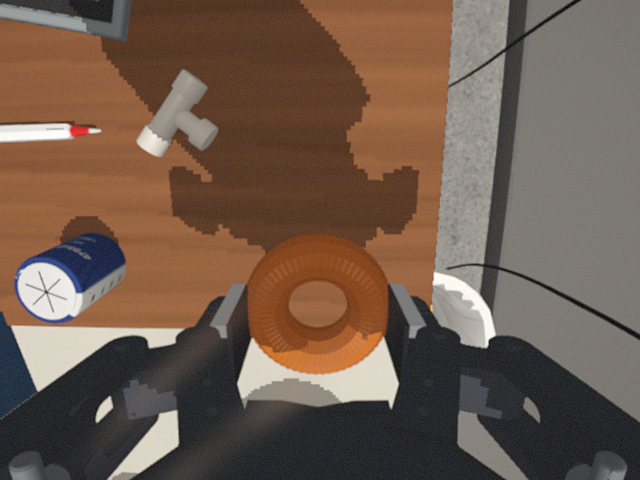

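The choke is held and level. The 52 mm gap suggests the pads sit somewhat off its widest line, so I'll carry it gently and raised.

Call:
arm_command:
  steps: [0, -0.05, 0.15, 0, -1, -0.01, -0.2, 0.35, 0, -1, -0.02, -0.4, 0.5, 0, -1, -0.03, -0.65, 0.5, 0, -1, -0.03, -0.9, 0.5, 0, -1]

```text
clock: 12.3
ee_pos: [589.1, 166.8, 116.3]
eef_rot: [0.001, 0.001, 1.0, 0.0]
contact_force: [-0.7, -0.3, -2.3]
finger_gap: 51.7
finger_force: 43.2
```

Call:
arm_command:
  steps: [-0.01, -0.25, 0, 0, -1, -0.03, -0.5, 0, 0, -1, -0.05, -0.75, 0, 0, -1, -0.06, -0.9, 0, 0, -1, -0.06, -1, 0, 0, -1, -0.06, -1, 0, 0, -1, -0.06, -1, 0, 0, -1]

```text
clock: 12.88
ee_pos: [583.0, 67.7, 115.0]
eef_rot: [0.0, 0.002, 1.0, 0.001]
contact_force: [0.1, 1.0, -2.3]
finger_gap: 51.9
finger_force: 43.2
```

```bash
python3 look.py w7 choke_mid nest_wide_floor nest_small_floor; python3 - <<'E'
from h import *
p=shot('wrist');r=ctrl.cut_out(p,'nest_wide_floor')
for q in r[:2]:
    print(q['p'],q['extent'],at(p,q['extent'][:2],10.2))
    ys,xs=np.nonzero(q['region']);P=np.array([at(p,(x,y),10.2)[:2] for x,y in list(zip(xs,ys))[::20]]);print(cv2.minEnclosingCircle(P.astype(np.float32)))
E
```

```text
12.8833 [583.   67.7 115. ] yaw_y 1.568 j [-0.02  0.81 -0.3   1.78  0.38  0.61  1.02] cam [-66.   0. 143.] [ 0.26  0.   -0.97]
nest_wide_floor 0.56 [198. 237.] [584.8 -14.3]
nest_small_floor 0.59 [190.  29.] [452.4  -9.4]
0.81 [198.3, 234.9, 125.6, 121.9] [582.1266111 -10.857672   10.2      ]
((583.6727905273438, -12.035598754882812), 42.81009292602539)
```

View pics/w7.png

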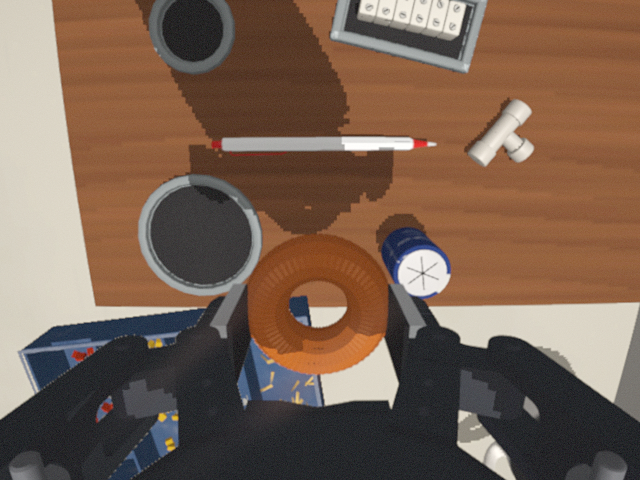

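The wide nest at (199,235) fits a circle of radius 42.8 mm (86 mm expected) centred at (583.7,-12.0). I'll carry the choke over it and lower.

Call:
arm_command:
  steps: [0.01, -0.3, 0, 0, -1, 0.01, -0.6, 0, 0, -1, 0.01, -0.797, 0, 0, -1, 0.01, -0.797, -0.25, 0, -1, 0.01, -0.797, -0.5, 0, -1, 0.01, -0.797, -0.75, 0, -1, 0.01, -0.797, -0.9, 0, -1, 0.01, -0.797, -0.9, 0, -1]

```text
clock: 13.85
ee_pos: [581.5, -11.9, 21.7]
eef_rot: [-0.003, 0.001, 1.0, -0.0]
contact_force: [-0.8, -0.7, -2.1]
finger_gap: 51.9
finger_force: 43.2
```

Call:
arm_command:
  steps: [0, 0, -0.04, 0, -1, 0, 0, -0.08, 0, -1, 0, 0, -0.11, 0, -1, 0, 0, -0.11, 0, -1]

```text
clock: 14.18
ee_pos: [584.2, -12.3, 14.2]
eef_rot: [0.0, 0.001, 1.0, 0.0]
contact_force: [0.4, -0.1, -2.9]
finger_gap: 51.7
finger_force: 43.2
```

```bash
python3 look.py w8 choke_mid nest_wide_floor
```

```text
14.1833 [584.2 -12.3  14.2] yaw_y 1.568 j [ 0.07  0.96 -0.23  1.82  0.48  0.41  1.07] cam [-66.   1. 143.] [ 0.26  0.   -0.97]
nest_wide_floor 0.56 [315. 296.] [585.6 -12.9]
```

View pics/w8.png

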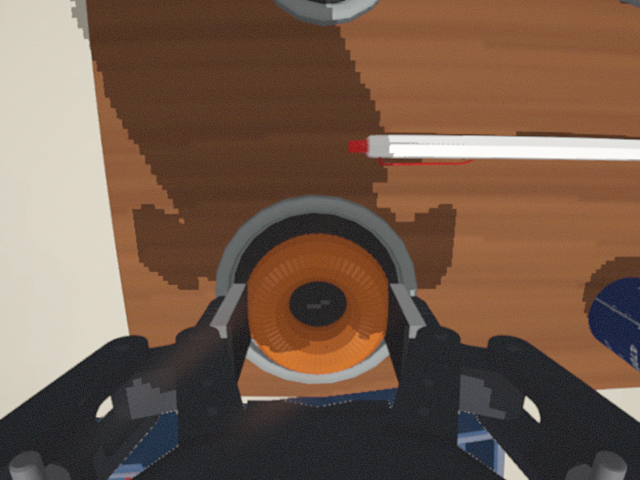

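The choke sits over the nest but about 2.5 mm toward the robot (nest rim centred near (316,290)). I'll nudge +x, lower and open.

Call:
arm_command:
  steps: [0.025, 0, -0.01, 0, -1, 0.025, 0, -0.03, 0, -1, 0.025, 0, -0.04, 0, -1, 0.025, 0, -0.04, 0, -1]

```text
clock: 14.67
ee_pos: [587.0, -12.4, 10.4]
eef_rot: [0.001, 0.001, 1.0, 0.0]
contact_force: [0.3, -0.3, 3.4]
finger_gap: 51.7
finger_force: 43.7
```

Call:
arm_command:
  steps: [0, 0, 0, 0, 0.5, 0, 0, 0, 0, 0.7, 0, 0, 0, 0, 0.7, 0, 0, 0.3, 0, 0.8, 0, 0, 0.7, 0, 0.8, 0, 0, 1, 0, 0.8, 0, 0, 1, 0, 0.8]

```text
clock: 15.25
ee_pos: [590.2, -12.0, 115.5]
eef_rot: [0.005, 0.002, 1.0, 0.001]
contact_force: [1.4, -0.2, 0.0]
finger_gap: 77.0
finger_force: 0.0
```

```bash
python3 look.py w9 choke_mid nest_wide_floor thick_cap_mid nest_small_floor
```

```text
15.25 [590.2 -12.  115.5] yaw_y 1.568 j [ 0.13  0.81 -0.32  1.78  0.41  0.61  1.13] cam [-67.   0. 143.] [ 0.27  0.   -0.96]
choke_mid 0.69 [316. 228.] [584.6 -12.2]
nest_wide_floor 0.66 [314. 226.] [585.5 -13.5]
thick_cap_mid 0.55 [532. 250.] [597.6 129.8]
nest_small_floor 0.87 [321.  13.] [452.9  -8.6]
```

View pics/w9.png

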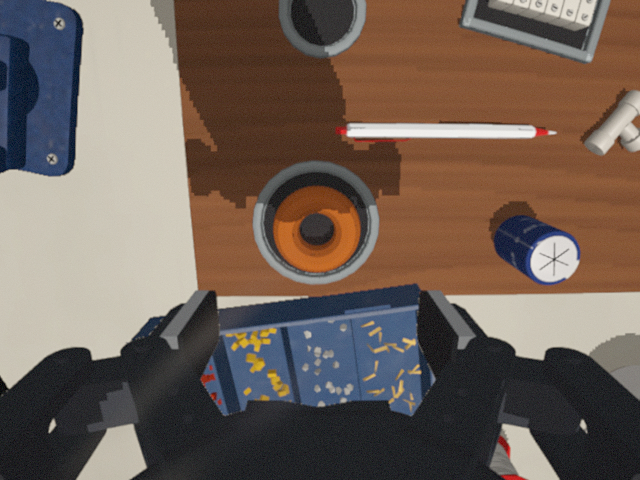

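The choke is seated in the wide nest (centre offset about 1.5 mm). Now the thick blue capacitor at (597,129.8), measured consistently in four views.

Call:
arm_command:
  steps: [0.03, 0.3, 0.02, 0, 1, 0.06, 0.65, 0.02, 0, 1, 0.1, 1, 0.02, 0, 1]

```text
clock: 15.75
ee_pos: [595.4, 87.4, 110.2]
eef_rot: [-0.001, 0.003, 1.0, -0.001]
contact_force: [0.2, 0.0, 0.5]
finger_gap: 85.8
finger_force: 0.0
```

Call:
arm_command:
  steps: [0, 0.25, 0, 0, 1, 0, 0.42, 0, 0, 1, 0, 0.42, 0, 0, 1, 0, 0.42, 0, 0, 1]

```text
clock: 16.08
ee_pos: [595.2, 130.4, 110.4]
eef_rot: [-0.001, 0.0, 1.0, -0.0]
contact_force: [0.4, -0.6, 0.7]
finger_gap: 85.6
finger_force: 0.0
```

```bash
python3 look.py w10 thick_cap_mid
```

```text
16.0833 [595.2 130.4 110.4] yaw_y 1.571 j [-0.12  0.84 -0.3   1.71  0.37  0.65  0.95] cam [-66.   1. 143.] [ 0.26  0.   -0.97]
thick_cap_mid 0.83 [316. 247.] [596.6 130.2]
```

Call:
arm_command:
  steps: [0.015, 0, -0.3, 0, 1, 0.015, 0, -0.6, 0, 1, 0.015, 0, -0.9, 0, 1, 0.015, 0, -0.99, 0, 1, 0.015, 0, -0.99, 0, -1, 0.015, 0, -0.99, 0, -1, 0.015, 0, -0.99, 0, -1, 0.015, 0, -0.99, 0, -1]

```text
clock: 16.85
ee_pos: [599.2, 129.6, 14.6]
eef_rot: [0.002, 0.002, 1.0, 0.0]
contact_force: [0.3, 1.1, 0.5]
finger_gap: 38.8
finger_force: 0.0
```

Call:
arm_command:
  steps: [0, 0, 0, 0, -1, 0, 0, 0, 0, -1, 0, 0, 0.2, 0, -1, 0, 0, 0.5, 0, -1, 0, 0, 0.8, 0, -1, 0, 0, 1, 0, -1, 0, 0, 1, 0, -1]

```text
clock: 17.43
ee_pos: [601.0, 130.7, 118.1]
eef_rot: [0.004, 0.002, 1.0, 0.001]
contact_force: [0.6, 0.4, -0.5]
finger_gap: 33.8
finger_force: 39.9
```

```bash
python3 look.py w11 thick_cap_mid
```

```text
17.4333 [601.  130.7 118.1] yaw_y 1.568 j [-0.12  0.83 -0.3   1.7   0.37  0.66  0.95] cam [-67.   0. 143.] [ 0.27  0.   -0.96]
thick_cap_mid 0.89 [317. 309.] [649.8 130.9]
```

View pics/w11.png

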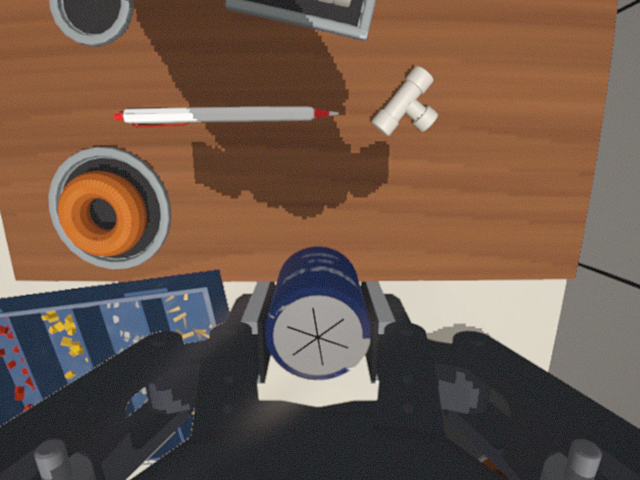

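The blue cap is gripped upright (317,309). Carrying it high over the vise to the right board.

Call:
arm_command:
  steps: [-0.05, -0.15, 0.2, 0, -1, -0.15, -0.45, 0.3, 0, -1, -0.27, -0.75, 0.4, 0, -1, -0.35, -0.92, 0.45, 0, -1]

```text
clock: 17.87
ee_pos: [561.0, 33.1, 157.4]
eef_rot: [-0.001, 0.003, 1.0, -0.002]
contact_force: [0.6, -0.9, -1.1]
finger_gap: 34.0
finger_force: 40.0
```

Call:
arm_command:
  steps: [-0.11, -0.31, 0.15, 0, -1, -0.23, -0.62, 0.3, 0, -1, -0.35, -0.92, 0.4, 0, -1]

```text
clock: 18.12
ee_pos: [526.6, -55.8, 197.7]
eef_rot: [-0.001, 0.001, 1.0, -0.0]
contact_force: [0.7, -0.7, -0.3]
finger_gap: 33.8
finger_force: 40.0
```

Call:
arm_command:
  steps: [-0.11, -0.31, 0, 0, -1, -0.23, -0.62, 0, 0, -1, -0.35, -0.92, 0, 0, -1]

```text
clock: 18.37
ee_pos: [491.2, -148.0, 196.9]
eef_rot: [-0.001, 0.001, 1.0, 0.0]
contact_force: [0.6, -0.6, -0.7]
finger_gap: 33.7
finger_force: 40.0
```

Call:
arm_command:
  steps: [-0.11, -0.31, 0, 0, -1, -0.23, -0.62, 0, 0, -1, -0.35, -0.92, 0, 0, -1]

```text
clock: 18.62
ee_pos: [456.1, -239.8, 196.7]
eef_rot: [-0.001, 0.001, 1.0, 0.0]
contact_force: [-0.1, 0.1, -0.5]
finger_gap: 33.9
finger_force: 40.0
```

Call:
arm_command:
  steps: [-0.1, -0.31, 0, 0, -1, -0.2, -0.62, 0, 0, -1, -0.27, -0.8, 0, 0, -1, -0.27, -0.86, 0, 0, -1, -0.27, -0.86, 0, 0, -1, -0.27, -0.86, 0, 0, -1]

```text
clock: 19.12
ee_pos: [431.1, -323.0, 197.2]
eef_rot: [-0.0, 0.001, 1.0, 0.001]
contact_force: [0.2, 0.3, 0.5]
finger_gap: 33.8
finger_force: 40.0
```

```bash
python3 look.py w12 thick_cap_mid nest_middle_floor thin_cap_mid; python3 - <<'E'
from h import *
p=shot('wrist');r=ctrl.cut_out(p,'nest_middle_floor')
for q in r[:3]:
    ys,xs=np.nonzero(q['region']);P=np.array([at(p,(x,y),10.2)[:2] for x,y in list(zip(xs,ys))[::20]]);print(q['p'],q['extent'],cv2.minEnclosingCircle(P.astype(np.float32)))
E
```

```text
19.1167 [ 431.1 -323.   197.2] yaw_y 1.569 j [ 0.82  0.65 -0.43  1.85  0.39  0.72  1.74] cam [-66.   0. 143.] [ 0.26  0.   -0.97]
thick_cap_mid 0.69 [318. 308.] [ 516.6 -322. ]
thick_cap_mid 0.62 [616. 359.] [576.9 -23.5]
nest_middle_floor 0.97 [ 77. 359.] [ 585.8 -572.2]
nest_middle_floor 0.88 [298. 192.] [ 413.9 -339.5]
thin_cap_mid 0.57 [284. 349.] [ 561.8 -354.2]
0.87 [75.5, 357.6, 57.1, 49.4] ((584.2786865234375, -572.606689453125), 32.2063102722168)
0.84 [139.1, 294.1, 63.5, 66.8] ((512.0405883789062, -495.0926513671875), 32.21662139892578)
0.59 [295.0, 191.5, 71.0, 74.8] ((415.79962158203125, -342.3849792480469), 31.40404510498047)
```

View pics/w12.png

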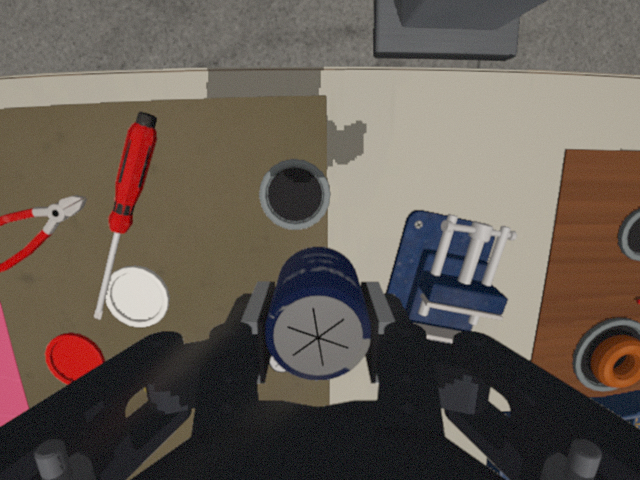

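The grey middle nest is at (295,192); the red (75,358) and white (138,296) dishes are rejected. The nest fits a circle of radius 31.4 mm at (415.8,-342.4). Lowering part-way for a check.

Call:
arm_command:
  steps: [-0.07, -0.09, -0.2, 0, -1, -0.15, -0.185, -0.5, 0, -1, -0.15, -0.185, -0.8, 0, -1, -0.15, -0.185, -1, 0, -1, -0.15, -0.185, -1, 0, -1]

```text
clock: 19.83
ee_pos: [413.6, -341.2, 94.5]
eef_rot: [-0.003, 0.001, 1.0, 0.002]
contact_force: [-1.1, -0.1, -0.4]
finger_gap: 34.1
finger_force: 40.0
```

Call:
arm_command:
  steps: [0, 0, -0.3, 0, -1, 0, 0, -0.55, 0, -1, 0, 0, -0.55, 0, -1, 0, 0, -0.55, 0, -1]

```text
clock: 20.17
ee_pos: [416.1, -342.4, 43.3]
eef_rot: [-0.0, 0.001, 1.0, 0.0]
contact_force: [0.5, -0.2, 0.1]
finger_gap: 34.5
finger_force: 40.0
```

```bash
python3 look.py w13 nest_middle_floor; python3 - <<'E'
from h import *
p=shot('wrist');o=p['obs']
for q in ctrl.cut_out(p,'nest_middle_floor')[:2]:
    ys,xs=np.nonzero(q['region']);P=np.array([at(p,(x,y),10.2)[:2] for x,y in list(zip(xs,ys))[::20]]);print(q['p'],q['extent'],cv2.minEnclosingCircle(P.astype(np.float32)))
for r in ctrl.place_of(p,'thick_cap_mid')[:1]: print(r, at(p,r['xy'],o['ee_pos'][2]+13.5))
E
```

```text
20.1667 [ 416.1 -342.4   43.3] yaw_y 1.569 j [ 0.75  0.89 -0.25  1.95  0.56  0.37  1.63] cam [-66.   0. 143.] [ 0.26  0.   -0.97]
0.63 [317.2, 244.2, 124.5, 75.3] ((414.71136474609375, -342.41552734375), 30.494165420532227)
0.57 [44.5, 394.4, 53.1, 42.9] ((493.666015625, -502.68792724609375), 25.117998123168945)
{'xy': [314.3, 306.9], 'p': 0.88} [ 413.06356052 -344.02214335   58.1069482 ]
```

View pics/w13.png

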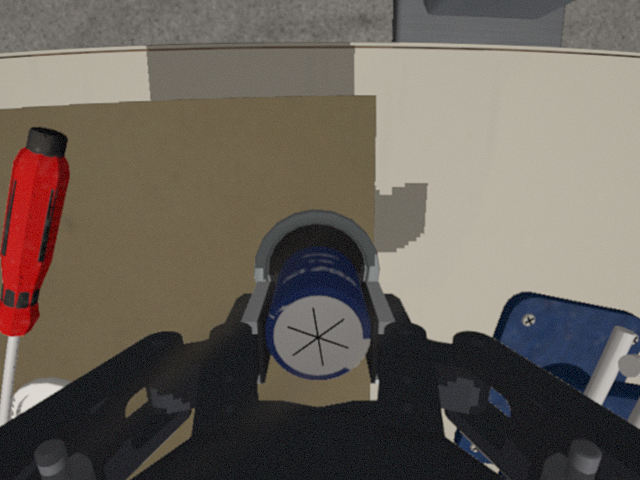

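The cap is centred over the nest within about 2 mm. Lowering the rest of the way.

Call:
arm_command:
  steps: [0.01, 0, -0.12, 0, -1, 0.01, 0, -0.22, 0, -1, 0.01, 0, -0.25, 0, -1, 0.01, 0, -0.25, 0, -1]

```text
clock: 20.75
ee_pos: [416.5, -342.6, 17.3]
eef_rot: [-0.001, 0.001, 1.0, 0.0]
contact_force: [-0.7, -0.5, 2.1]
finger_gap: 33.9
finger_force: 40.1
```

Call:
arm_command:
  steps: [0, 0, -0.02, 0, -1, 0, 0, -0.035, 0, -1, 0, 0, -0.035, 0, -1]

```text
clock: 21.0
ee_pos: [416.4, -342.7, 17.1]
eef_rot: [-0.0, 0.001, 1.0, -0.001]
contact_force: [-5.1, 3.9, 35.1]
finger_gap: 34.1
finger_force: 43.5
```

Contact is at z 17.1, which is the 14.6 pick height plus the 2.5 mm nest floor, so the cap is on the floor. Releasing.

Call:
arm_command:
  steps: [0, 0, 0.03, 0, -1, 0, 0, 0.03, 0, -1, 0, 0, 0.03, 0, 0.3, 0, 0, 0.03, 0, 0.6, 0, 0, 0.03, 0, 0.6, 0, 0, 0.03, 0, 0.6, 0, 0, 0.3, 0, 0.6, 0, 0, 0.7, 0, 0.6]

```text
clock: 21.67
ee_pos: [414.6, -341.3, 81.8]
eef_rot: [-0.003, 0.001, 1.0, 0.002]
contact_force: [0.5, -0.7, -0.3]
finger_gap: 68.4
finger_force: 0.0
```

Call:
arm_command:
  steps: [0, 0, 0.4, 0, 1, 0, 0, 0.6, 0, 1, 0, 0, 0.6, 0, 1, 0, 0, 0.6, 0, 1]

```text
clock: 22.0
ee_pos: [417.2, -343.5, 145.2]
eef_rot: [0.001, 0.002, 1.0, -0.001]
contact_force: [-0.4, -0.3, -0.5]
finger_gap: 85.4
finger_force: 0.0
```

```bash
python3 look.py w14 nest_middle_floor thick_cap_mid thin_cap_mid
```

```text
22.0 [ 417.2 -343.5  145.2] yaw_y 1.568 j [ 0.84  0.72 -0.39  1.9   0.46  0.61  1.72] cam [-66.   1. 143.] [ 0.26 -0.   -0.97]
nest_middle_floor 0.7 [137. 333.] [ 511.3 -495.9]
nest_middle_floor 0.56 [320. 228.] [ 420.5 -341.5]
thick_cap_mid 0.96 [318. 226.] [ 413.9 -342.5]
thin_cap_mid 0.67 [305. 398.] [ 562.8 -354.4]
```

View pics/w14.png

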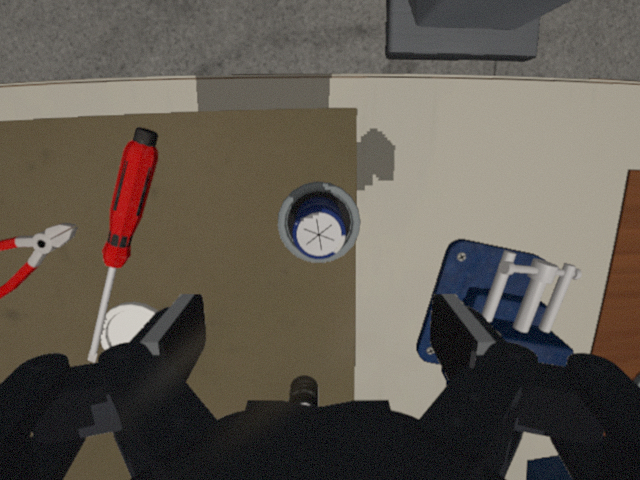

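The blue cap stands inside the middle nest (319,225). Next, the thin black cap at about (563,-355).

Call:
arm_command:
  steps: [0.3, -0.02, 0, 0, 1, 0.6, -0.04, 0, 0, 1, 0.85, -0.06, 0, 0, 1]

```text
clock: 22.45
ee_pos: [503.0, -348.4, 143.0]
eef_rot: [-0.001, 0.001, 1.0, 0.001]
contact_force: [0.1, 0.0, 0.5]
finger_gap: 85.0
finger_force: 0.0
```

Call:
arm_command:
  steps: [0.3, -0.02, 0, 0, 1, 0.55, -0.05, -0.15, 0, 1, 0.6, -0.05, -0.15, 0, 1, 0.6, -0.05, -0.15, 0, 1, 0.6, -0.05, -0.15, 0, 1]

```text
clock: 22.87
ee_pos: [560.4, -353.5, 127.9]
eef_rot: [-0.002, 0.001, 1.0, 0.001]
contact_force: [-0.4, -0.6, 0.5]
finger_gap: 84.9
finger_force: 0.0
```

```bash
python3 look.py w15 thin_cap_mid
```

```text
22.8667 [ 560.4 -353.5  127.9] yaw_y 1.568 j [ 0.7   0.88 -0.4   1.52  0.42  0.83  1.71] cam [-65.   0. 143.] [ 0.26  0.   -0.97]
thin_cap_mid 0.61 [312. 239.] [ 563.  -356.9]
```

View pics/w15.png

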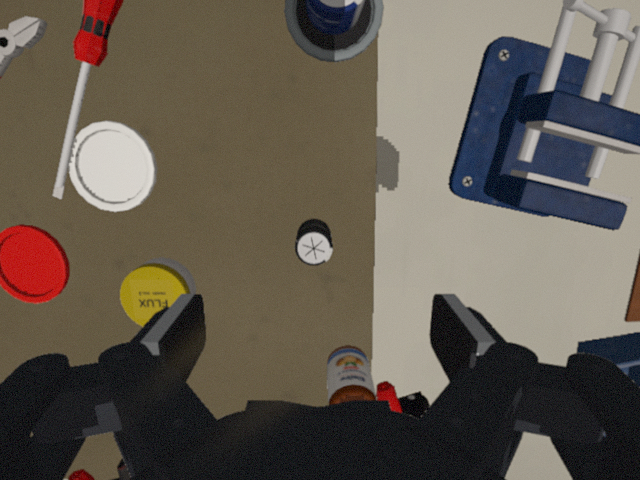

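The black cap (314,241) is centred. The bottle (350,370) and yellow jar (155,290) clear the gripper. Descending.

Call:
arm_command:
  steps: [0.03, -0.025, -0.4, 0, 1, 0.03, -0.025, -0.7, 0, 0.6, 0.03, -0.025, -0.7, 0, 0.5]

```text
clock: 23.22
ee_pos: [559.1, -355.4, 54.0]
eef_rot: [-0.005, 0.002, 1.0, 0.002]
contact_force: [-1.4, -0.1, -1.5]
finger_gap: 64.9
finger_force: 0.0
```

Call:
arm_command:
  steps: [0, 0, -0.25, 0, 0.5, 0, 0, -0.48, 0, 0.5, 0, 0, -0.48, 0, 0.5, 0, 0, -0.48, 0, -1, 0, 0, -0.48, 0, -1, 0, 0, -0.48, 0, -1, 0, 0, -0.48, 0, -1, 0, 0, -0.48, 0, -1]

```text
clock: 23.88
ee_pos: [566.1, -357.2, 13.8]
eef_rot: [0.001, 0.002, 1.0, -0.001]
contact_force: [-1.9, -0.0, 6.9]
finger_gap: 23.6
finger_force: 39.0
```

Call:
arm_command:
  steps: [0, 0, 0, 0, -1, 0, 0, 0, 0, -1]

```text
clock: 24.05
ee_pos: [566.0, -357.2, 13.8]
eef_rot: [0.001, 0.002, 1.0, -0.001]
contact_force: [-0.9, 0.9, 7.4]
finger_gap: 23.8
finger_force: 39.0
```

Call:
arm_command:
  steps: [0, 0, 0.2, 0, -1, 0, 0, 0.5, 0, -1, 0, 0, 0.8, 0, -1, 0, 0, 1, 0, -1]

```text
clock: 24.38
ee_pos: [566.1, -357.0, 115.1]
eef_rot: [0.002, 0.001, 1.0, -0.001]
contact_force: [0.2, -0.2, 0.4]
finger_gap: 23.9
finger_force: 39.3
```

Call:
arm_command:
  steps: [0, 0, 0.3, 0, -1, 0, 0, 0.6, 0, -1, 0, 0, 0.8, 0, -1, 0, 0, 0.8, 0, -1]

```text
clock: 24.72
ee_pos: [568.0, -357.7, 197.8]
eef_rot: [0.005, 0.002, 1.0, -0.002]
contact_force: [-0.6, -0.9, 0.0]
finger_gap: 23.8
finger_force: 39.3
```

Call:
arm_command:
  steps: [-0.05, 0.15, 0, 0, -1, -0.14, 0.45, 0, 0, -1, -0.24, 0.75, 0, 0, -1, -0.28, 0.87, 0, 0, -1]

```text
clock: 25.05
ee_pos: [535.4, -264.2, 191.5]
eef_rot: [-0.001, -0.001, 1.0, 0.002]
contact_force: [0.5, 2.5, -0.5]
finger_gap: 23.6
finger_force: 39.3
```

Call:
arm_command:
  steps: [-0.1, 0.3, 0, 0, -1, -0.2, 0.6, 0, 0, -1, -0.28, 0.87, 0, 0, -1]

```text
clock: 25.3
ee_pos: [507.5, -180.9, 191.4]
eef_rot: [-0.0, 0.001, 1.0, 0.0]
contact_force: [0.9, 0.6, -0.8]
finger_gap: 23.6
finger_force: 39.3
```

Call:
arm_command:
  steps: [-0.1, 0.3, 0, 0, -1, -0.2, 0.6, 0, 0, -1, -0.28, 0.87, 0, 0, -1]

```text
clock: 25.55
ee_pos: [479.5, -93.7, 191.5]
eef_rot: [-0.0, 0.001, 1.0, 0.0]
contact_force: [0.6, 0.6, -0.6]
finger_gap: 23.8
finger_force: 39.3
```

Call:
arm_command:
  steps: [-0.1, 0.3, 0, 0, -1, -0.2, 0.6, 0, 0, -1, -0.26, 0.8, -0.3, 0, -1, -0.26, 0.87, -0.6, 0, -1, -0.26, 0.87, -0.9, 0, -1, -0.26, 0.87, -0.9, 0, -1, -0.26, 0.87, -0.9, 0, -1]

```text
clock: 26.13
ee_pos: [453.7, -8.5, 100.9]
eef_rot: [-0.002, 0.001, 1.0, -0.0]
contact_force: [0.3, 0.5, -0.1]
finger_gap: 23.7
finger_force: 39.4
```

```bash
python3 look.py w16 nest_small_floor; python3 - <<'E'
from h import *
p=shot('wrist');o=p['obs']
for q in ctrl.cut_out(p,'nest_small_floor')[:2]:
    ys,xs=np.nonzero(q['region']);P=np.array([at(p,(x,y),10.2)[:2] for x,y in list(zip(xs,ys))[::20]]);print(q['p'],q['extent'],cv2.minEnclosingCircle(P.astype(np.float32)))
for r in ctrl.place_of(p,'thin_cap_mid')[:2]: print(r, at(p,r['xy'],o['ee_pos'][2]+6.9))
E
```

```text
26.1333 [453.7  -8.5 100.9] yaw_y 1.569 j [ 0.05  0.72 -0.21  2.18  0.51  0.29  0.97] cam [-65.   1. 143.] [ 0.26 -0.   -0.97]
nest_small_floor 0.84 [318. 239.] [453.3  -8. ]
nest_small_floor 0.33 [524. 229.] [446.4 128.3]
0.97 [317.6, 231.9, 83.1, 75.0] ((451.4443054199219, -8.285759925842285), 25.867685317993164)
{'xy': [317.0, 305.9], 'p': 0.89} [454.23391387  -8.55934035 109.42720085]
```

View pics/w16.png

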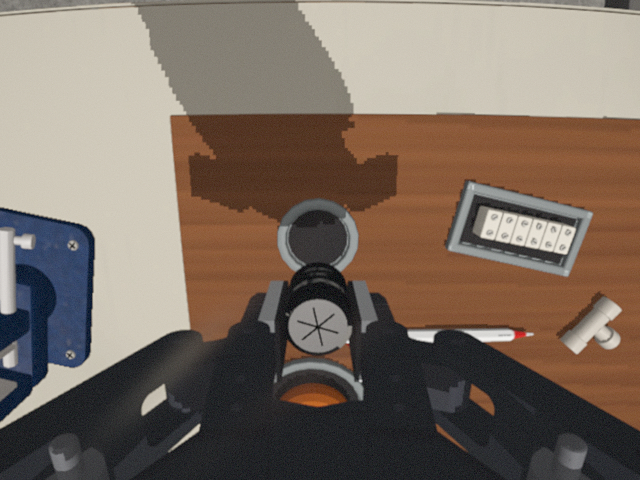

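The cap (320,305) hangs over the small nest (318,237), with centres agreeing within about 2 mm. The strip still lies properly in its nest. Lowering.

Call:
arm_command:
  steps: [0, 0, -0.3, 0, -1, 0, 0, -0.55, 0, -1, 0, 0, -0.75, 0, -1, 0, 0, -0.8, 0, -1, 0, 0, -0.8, 0, -1, 0, 0, -0.8, 0, -1]

```text
clock: 26.88
ee_pos: [455.2, -8.6, 22.2]
eef_rot: [0.001, 0.002, 1.0, 0.0]
contact_force: [0.9, -0.2, -0.4]
finger_gap: 23.6
finger_force: 39.5
```

Call:
arm_command:
  steps: [0, 0, -0.02, 0, -1, 0, 0, -0.04, 0, -1, 0, 0, -0.04, 0, -1]

```text
clock: 27.13
ee_pos: [455.7, -8.6, 18.6]
eef_rot: [0.001, 0.001, 1.0, 0.0]
contact_force: [0.0, -0.1, -0.5]
finger_gap: 23.5
finger_force: 39.5
```

Call:
arm_command:
  steps: [-0.015, 0, -0.01, 0, -1, -0.015, 0, -0.022, 0, -1, -0.015, 0, -0.022, 0, -1]

```text
clock: 27.38
ee_pos: [454.0, -8.7, 16.3]
eef_rot: [0.001, 0.001, 1.0, 0.0]
contact_force: [0.1, 0.2, 1.9]
finger_gap: 23.7
finger_force: 39.5
```

Call:
arm_command:
  steps: [0, 0, 0, 0, 0.2, 0, 0, 0, 0, 0.3, 0, 0, 0, 0, 0.3, 0, 0, 0, 0, 0.3, 0, 0, 0.2, 0, 0.3, 0, 0, 0.5, 0, 0.3, 0, 0, 0.9, 0, 0.3, 0, 0, 1, 0, 0.3]

```text
clock: 28.05
ee_pos: [454.4, -7.8, 119.1]
eef_rot: [0.002, 0.001, 1.0, 0.001]
contact_force: [0.9, 0.1, -0.8]
finger_gap: 55.5
finger_force: 0.0
```

Call:
arm_command:
  steps: [0, 0, 0.3, 0, 0.3, 0, 0, 0.6, 0, 0.3, 0, 0, 0.8, 0, 0.3, 0, 0, 0.8, 0, 0.3, 0, 0, 0.8, 0, 0.3]

```text
clock: 28.47
ee_pos: [453.6, -8.7, 195.8]
eef_rot: [0.001, 0.002, 1.0, 0.0]
contact_force: [0.0, -0.5, 0.3]
finger_gap: 55.5
finger_force: 0.0
```

```bash
python3 look.py w17 nest_small_floor thin_cap_mid nest_wide_floor choke_mid strip_mid nest_oblong_floor
```

```text
28.4667 [453.6  -8.7 195.8] yaw_y 1.567 j [ 0.35  0.6  -0.67  2.09  0.61  0.65  0.83] cam [-66.   1. 143.] [ 0.26 -0.   -0.97]
nest_small_floor 0.97 [315. 209.] [451.7 -10.5]
thin_cap_mid 0.81 [316. 211.] [450.4  -9. ]
nest_wide_floor 0.56 [311. 342.] [585.5 -14.8]
choke_mid 0.77 [313. 348.] [586.8 -13.2]
strip_mid 0.85 [466. 203.] [445.4 123.2]
   strip_mid 0.75 rect [444.5 122.1] [63.4 19.8] 79.7 axis rad 1.375
   nest_oblong_floor 0.71 rect [446.4 122.8] [87.9 46.4] 77.2 axis rad 1.332
```

View pics/w17.png

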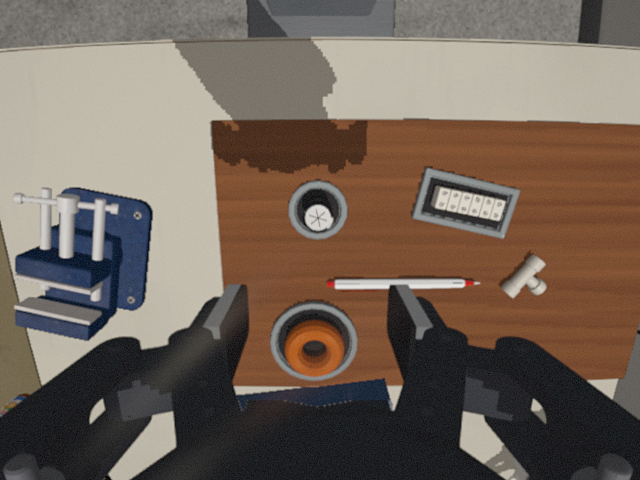

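The thin cap stands in the small nest (318,212). The strip (466,203) and choke (315,347) sit inside their nests, all within about 2 mm, and the blue cap was confirmed earlier. The gripper is clear of everything, so I'm handing in.

```bash
python3 -c "
from plant import ctrl
print(ctrl.close_job())"
```

```text
the job is handed in; nothing more can be done
None
```

All four parts are in their nests, measured 1–3 mm off centre, let go with the gripper clear, and the job was handed in at about 28.5 s; the hand-in did not report a verdict.

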